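Make up the weld-test caddy

ROBOT

A 6-joint arm with a two-finger parallel gripper is mounted at the origin on a cart in front of the work surface, level with it; the furniture and walls round the work are solid. World frame = base frame: x ahead of the robot, y to its left, z up, the work surface at z = 0. Lengths are in m, angles in rad, forces in N, time in s.
With the tool pointing down it reaches from about 0.225 to 0.875 m from the base axis. Payload 3.4 kg.
Tool frame: the origin (TCP) lies on the centre line of the jaws, within the pads' length; the fingertips stand 11 mm ahead of it and the grasp point (between the pads) lies 8 mm behind it; z points along the fingers, y is the line along which they close (so a half turn about z gives the same grasp; the last joint's range is limited). The gripper opens to 85 mm and grips with 20 to 120 N. Pads are 22 mm wide; open, the fingers measure 114 mm over their backs; the gripper's body (76 mm by 85 mm) begins 54 mm behind the grasp point. The pads swing forward as they close: fully open they stand 13 mm farther back than shut.
Start: joints at [1.105, 0.276, 1.505, -0, 1.361, -0.121], TCP at [0.194, 0.541, 0.242] pointing down, gripper open.
Joint ranges: [-2.89, 2.89], [-0.75, 2.08], [0.22, 2.7], [-1.18, 4.32], [0.11, 2.71], [-2.7, 2.7]. Speed limits (rad/s): [2.57, 2.57, 3.14, 3.14, 3.14, 3.14].

INTERFACE

Orientations are given as a unit quaternion [w, x, y, z].
In Python, from rig import manip, eyes, job gives the robot as it stands.
- The arm moves only by the tool drive_tool, never from a script. Its argument "rows" is a list of rows, each a list of 3 entries, a list of its own where there are three numbers: the turn, a rotation vector about the world's x, y, z in rad, then the shift along the world's x, y, z in cm, then the finger opening in cm, from 0 to 8.54. A call has 1 to 8 rows; each row shifts and turns the commanded pose from where the row before left it; what a row does not reach is not made up. A row lasts 1/8 s, in which the tool goes at most 62.5 mm and 10.7 degrees, less where a joint would pass 70% of its speed; a pose out of reach is approached as far as the arm can. A call is refused whole if a number of a shift passes 6.25 or a number of a turn 0.188, either way. A call with a gripper value outside its range is refused whole. The fingers move at their own pace and stop on an object; "force" is the grip in N (left out, the last holds). Time passes only in rows, so rows that do not move let the fingers close. It gives the time, the measured TCP pose, the force, the opening and the grip force at its end, in the units of the state.
- manip.get_state(): the state, without advancing time (a new reading comes with each control period).
- eyes.get_image(name): name is "scene" or "top" or "wrist"; returns the picture (384x512x3 uint8, red, green, blue); there is no depth.
- eyes.get_calibration(name): a dict with "camera_matrix" (3x3 intrinsics, pixels), "k1" (the pictures are not rectified: a ray, as slopes to the right and down, at radius r is drawn at 1 + k1 r^2 times it, then the intrinsics apply), "view" (4x4, takes a point from world to camera coordinates). Camera axes: x right, y up, looking along -z (the intrinsics and any distortion apply to the point x, -y, -z); pixel columns grow to the right and rows downward; lengths in m; the calibration is good to about 2 mm. A picture is of the moment at which its call begins: read the wrist's pose just before it. get_calibration takes no time and is no camera call; for the wrist camera it gives the pose at the moment of the call.
- job.sign_off(): hands the job in; it is judged then, once.
The state is a dict: "clock": time; "qpos": joint angles; "qd": joint speeds; "effort": joint torques, N m; "position": TCP position; "ee_rot": TCP orientation; "contact_force": force on the tool from outside, world axes, zero at the start; "moment": the same for the moment, N m; "width": finger opening in m; "gripper_force": force on a finger pad.
Only numpy, scipy, OpenCV 4.12 (cv2) and the standard library are available. Lean on these libraries where they do the work, as an engineer would, in place of code of your own. Each camera call takes 0.05 s, during which the arm holds its last target. There are 200 camera calls.

TASK

Make up the blue caddy for the weld test: stand the grey tube in the round cup, slip the tape roll with the black band over the spindle, put the small, nearly cubic carton of discs in the square pocket and lay the inspection lamp in its cradle, each fully down in its place. Set things down rather than dropping them, and leave the wider plain tape roll and the long carton where they are.

Things in the scene. Friction and masses are not known exactly. Their poses are not given: they have to be found in the camera images.
- tube_mid (a point): Plain grey stainless tube standing on end, belongs in the round cup: 42 mm outside diameter, 180 mm tall, light (about 0.11 kg). The point is its centre, 90 mm up; z is its axis. Grasp round it near the top.
- band_roll_mid (a point): Roll of white fabric tape with a black band round it, on the open bench (others far left under the shelf are scenery), belongs on the spindle: 67 mm outside diameter, 42 mm tall, open hole 53 mm across, lying flat. The point is the centre of the hole half-way up (21 mm); z is its axis. Grasp across the outside.
- small_carton_mid (a point): Small, nearly cubic brown carton with a green lower edge, belongs in the square pocket: 60 mm (its x) by 66 mm (its y), 62 mm tall. The point is its centre, 31 mm up.
- lamp_mid (a point): Short ribbed grey metal inspection lamp with a flared head, lying on its side, belongs in the cradle: 106 mm long (along its y), 31 mm across and high. It does not roll. The point is its centre, 15.5 mm up. Grasp it across the middle of the barrel.
- plain_roll_mid (a point): Look-alike, stays where it is: wider roll of plain white tape with a brown core and no band, 84 mm diameter, 40 mm tall. The point is its centre, 20 mm up.
- long_carton_mid (a point): Look-alike, stays where it is: longer brown carton, 52 mm (its x) by 100 mm (its y), 66 mm tall. The point is its centre, 33 mm up.
- tube_cup: Round cup: collar of 58 mm inside diameter, rim 44 mm and floor 4 mm over the origin. One of four fixed grey inserts, 94 x 94 mm, in a row (96 mm apart, order changes) in the fixed blue caddy, a tray 102 mm across, 390 mm long, rim 22 mm high. Origin of each insert: centre of its underside, 3 mm over the bench; x across the caddy, y along the row, z up.
- spindle: Spindle insert (see tube_cup for caddy, origin and axes): a round grey shoulder 63 mm in diameter, its top, on which the roll lies, 24 mm over the origin, and on it an upright bright metal hub 37 mm in diameter with a tapered end, its tip 69 mm over the origin.
- square_pocket: Square pocket insert (see tube_cup for caddy, origin and axes): a pocket 78 mm (its x) by 82 mm (its y) inside; its walls end 22 mm over the origin, its floor is 4 mm over it. The small carton goes in square to the walls, turned either way.
- cradle: Lamp cradle insert (see tube_cup for caddy, origin and axes): two notched uprights, 12 mm thick, at 31 mm either side of the middle along its x; the notches are 48 mm wide (along y), their bottom 24 mm and their horns 42 mm over the origin. The lamp lies in both notches, its length along the cradle's x, either way round; between the uprights 50 mm are free for fingers.
There are look-alikes about, which are no part of the job. Leave any yellow look-alike of the part that bears small_carton_mid alone.

How it is judged:
By the outcome, as a careful person would: the job done as asked, in the order asked, and still so for the second after the job is handed in, with the robot touching nothing.
It also fails if it takes over 96 s, if anything falls off the work surface, if the arm or the gripper's body presses on something with over 40 N, if the wrist force passes 120 N, or if a joint passes its speed limit or range.

## Working session

There is one attempt and no reset: what is moved stays moved. The work goes in short steps, Python scripts to look and compute and a tool call to move; the robot and the scene stay as the last step left them, time stands still between calls to the robot, and variables do not carry over. Pictures are saved under pics/ and viewed, at most 14 in all, crops included, and the job is handed in when it is done.

Besides the shell and the picture viewer there is one more tool, called after ">>>" in YAML: its name, and indented under it one key for each argument. drive_tool: Moves the arm, as the interface text tells. Its arguments: {"type":"object","properties":{"rows":{"type":"array"},"force":{"type":"number"}},"required":["rows"]}

```bash
mkdir -p pics; ls; python3 - <<'E'
from rig import manip, eyes, job
import cv2, numpy as np
s=manip.get_state(); print(s['clock'],s['position'],s['ee_rot'],s['width'])
for n in ("scene","top"):
    im=eyes.get_image(n); cv2.imwrite(f'pics/{n}0.png',im[:,:,::-1])
    c=eyes.get_calibration(n); print(n,np.round(c['camera_matrix'],1).tolist(),c['k1'],np.round(c['view'],3).tolist())
a=cv2.imread('pics/top0.png'); cv2.imwrite('pics/top0b.png',cv2.resize(a,(800,600),interpolation=cv2.INTER_CUBIC))
a=cv2.imread('pics/scene0.png'); cv2.imwrite('pics/scene0b.png',cv2.resize(a,(800,600),interpolation=cv2.INTER_CUBIC))
E
```

```text
pics
0.0 [0.19411176 0.54069252 0.24143832] [-2.76976135e-04  1.71539869e-01  9.85176738e-01 -8.90085455e-04] 0.08548037082844309
scene [[443.5, 0.0, 252.5], [0.0, 443.5, 184.1], [0.0, 0.0, 1.0]] -0.09852227476594734 [[0.517, -0.856, 0.003, -0.07], [0.581, 0.354, 0.733, -0.422], [-0.628, -0.377, 0.681, -0.79], [0.0, 0.0, 0.0, 1.0]]
top [[418.9, 0.0, 255.9], [0.0, 418.9, 196.3], [0.0, 0.0, 1.0]] -0.07573299766947132 [[0.014, -1.0, -0.018, 0.24], [0.994, 0.012, 0.112, -0.488], [-0.112, -0.019, 0.994, -1.152], [0.0, 0.0, 0.0, 1.0]]
```

View pics/top0b.png

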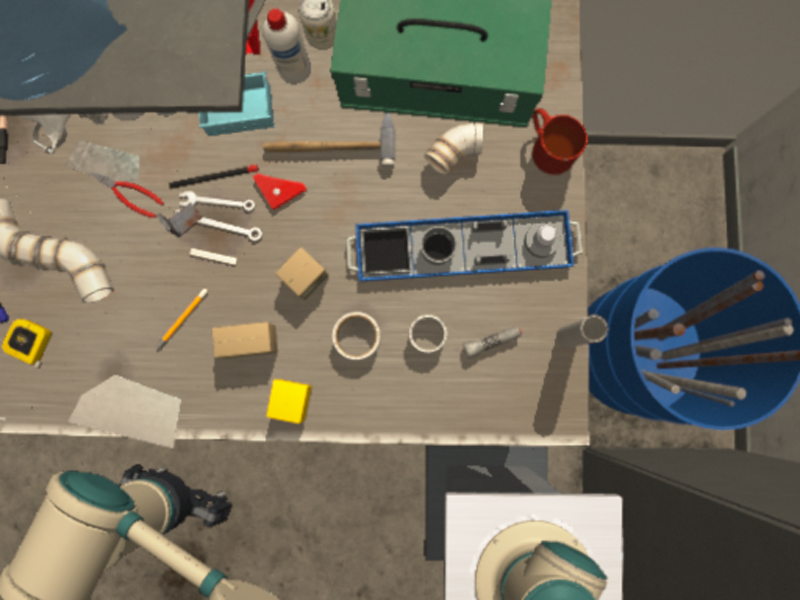

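View pics/scene0b.png

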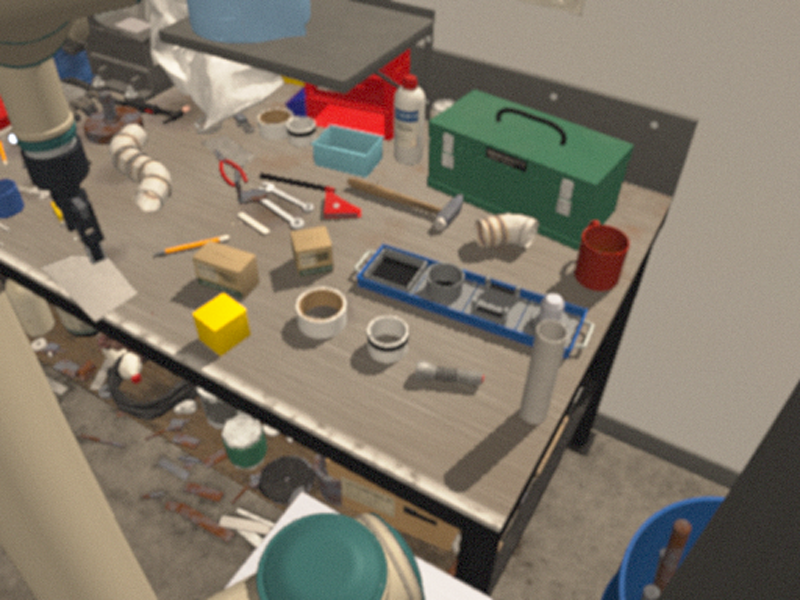

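Candidates (top view, 800-px scale):
- **Cartons:** near-cubic at (302,273), chosen; long carton at (244,340) and yellow cube at (289,402), left alone.
- **Rolls:** banded at (428,334), chosen; plain at (355,335), left.
- **Tube:** top at (594,329). The tubes in the bin at the right are scenery.
- **Lamp:** (492,342).
- **Inserts, left to right:** pocket (386,250), cup (438,246), cradle (490,243), spindle (543,240).

```bash
cat > h.py <<'E'
import numpy as np, cv2
from rig import manip, eyes, job
def ray(c,uv):
    K=np.array(c['camera_matrix']);V=np.array(c['view'])
    p=cv2.undistortPoints(np.array(uv,float).reshape(-1,1,2),K,np.array([c['k1'],0,0,0,0.]))[:,0]
    d=np.c_[p[:,0],-p[:,1],-np.ones(len(p))]@V[:3,:3]
    o=-V[:3,:3].T@V[:3,3]; return o,d
def plane(c,uv,z):
    o,d=ray(c,uv); return o+d*((z-o[2])/d[:,2])[:,None]
def cross(c1,p1,c2,p2):
    o1,d1=ray(c1,[p1]);o2,d2=ray(c2,[p2]);A=np.c_[d1[0],-d2[0]]
    t=np.linalg.lstsq(A,o2-o1,rcond=None)[0]; a=o1+t[0]*d1[0];b=o2+t[1]*d2[0]
    return (a+b)/2,np.linalg.norm(a-b)
def biggest(m,n=1):
    cs,_=cv2.findContours(m.astype(np.uint8),cv2.RETR_EXTERNAL,cv2.CHAIN_APPROX_NONE)
    return sorted(cs,key=cv2.contourArea)[::-1][:n]
def rect(P):
    # min area rect of world xy (m) -> centre, (len,wid), yaw of long side
    (c,(w,h),a)=cv2.minAreaRect((P[:,:2]*1000).astype(np.float32))
    if w<h: w,h,a=h,w,a+90
    return np.round(c,1),round(w,1),round(h,1),round((a+90)%180-90,1)
E
cat > m1.py <<'E'
from h import *
c=eyes.get_calibration('top'); im=cv2.imread('pics/top0.png'); hsv=cv2.cvtColor(im,cv2.COLOR_BGR2HSV); s=1.5625
H,S,V=[hsv[...,i].astype(int) for i in range(3)]
m=(H>100)&(H<125)&(S>120); m[:, :220]=0; m[:,375:]=0; m[:125]=0;m[190:]=0
k=np.concatenate(biggest(m,6))[:,0]
h=cv2.convexHull(k)[:,0]; print('caddy',rect(plane(c,h,0.022)))
for n,(x,y),z in (('small',(302,273),.062),('long',(244,340),.066)):
    print(n,hsv[int(y/s)-2,int(x/s)])
    m=(abs(H-15)<6)&(S>85)&(V>120)
    w=np.zeros_like(m);w[int(y/s)-26:int(y/s)+26,int(x/s)-26:int(x/s)+26]=1
    k=biggest(m&w)[0][:,0]; print(rect(plane(c,k,z)))
def P(n,uv,z): print(n,np.round(plane(c,np.array(uv)/s,z)*1000).tolist())
P('inserts pocket cup cradle spindle tip',[(386,250),(438,246),(490,243)],.04);P('tip',[(547,232)],.072)
P('roll',[(428,334)],.042);P('plain',[(355,335)],.04);P('tubetop',[(594,329)],.18);P('lamp ends',[(465,350),(520,333)],.0155)
a=im[130:260,150:400]; cv2.imwrite('pics/crop1.png',cv2.resize(a,(800,416),interpolation=cv2.INTER_CUBIC))
E
python3 m1.py
```

```text
caddy (array([602. , 130.7]), 394.2, 106.3, -85.4)
small [ 18 118 214]
(array([543.2, 424.7]), 67.8, 62.6, -41.9)
long [ 18 115 210]
(array([421.2, 522. ]), 105.5, 54.0, -83.1)
inserts pocket cup cradle spindle tip [[586.0, 272.0, 40.0], [595.0, 178.0, 40.0], [601.0, 84.0, 40.0]]
tip [[616.0, -13.0, 72.0]]
roll [[435.0, 195.0, 42.0]]
plain [[432.0, 325.0, 40.0]]
tubetop [[436.0, -62.0, 180.0]]
lamp ends [[409.0, 127.0, 16.0], [441.0, 27.0, 16.0]]
```

View pics/crop1.png

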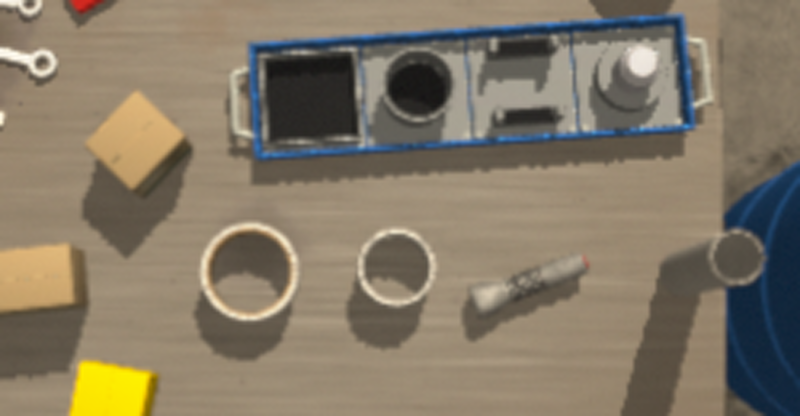

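The crop confirms the choice: small carton at crop (137,140), banded roll hole at (396,267), tube top at (737,257), lamp from (470,300) to (588,265). The caddy order is pocket, cup, cradle, spindle.

```bash
python3 - <<'E'
from h import *
c=eyes.get_calibration('top'); sc=eyes.get_calibration('scene')
for n,p,z,q in (('cup',(418,85),.047,(445,271)),('tip',(641,63),.072,(554,300)),('roll',(396,267),.042,(388,330)),('tube',(737,257),.18,(550,332)),('lampA',(474,297),.0155,(422,369)),('lampB',(588,265),.0155,(483,379))):
    uv=np.array(p)/3.2+[150,130]-.35
    print(n,np.round(plane(c,[uv],z)*1000)[0],[np.round(x*1000) for x in cross(c,uv,sc,np.array(q)*.64-.18)])
E
```

```text
cup [597. 179.  47.] [array([595., 178.,  57.]), np.float64(2.0)]
tip [613. -12.  72.] [array([614., -14.,  68.]), np.float64(1.0)]
roll [437. 196.  42.] [array([437., 196.,  42.]), np.float64(1.0)]
tube [438. -62. 180.] [array([437., -61., 178.]), np.float64(3.0)]
lampA [413. 127.  16.] [array([415., 123.,  12.]), np.float64(7.0)]
lampB [443.  25.  16.] [array([442.,  26.,  21.]), np.float64(0.0)]
```

>>> drive_tool:
  rows:
    - [[0, 0, 0], [2, -5.5, 0.5], 8.5]
    - [[0, 0, 0], [2, -5.5, 0.5], 8.5]
    - [[0, 0, 0], [2, -5.5, 0.5], 8.5]
    - [[0, 0, 0], [2, -5.5, 0.5], 8.5]
    - [[0, 0, 0], [2, -5.5, 0.5], 8.5]
    - [[0, 0, 0], [2, -5.5, 0.5], 8.5]
    - [[0, 0, 0], [2, -5.5, 0], 8.5]
    - [[0, 0, 0], [2, -5.5, 0], 8.5]
  force: 40

```text
clock: 1.1
position: [0.3545, 0.0994, 0.2723]
ee_rot: [0.0, 0.171, 0.985, 0.0]
contact_force: [1.6, -0.1, 0.3]
width: 0.0851
gripper_force: 0.0
```

>>> drive_tool:
  rows:
    - [[0, 0, 0], [3, -5.5, 0], 8.5]
    - [[0, 0, 0], [3, -5.5, 0], 8.5]
    - [[0, 0, 0], [2.2, -5.1, 0], 8.5]
    - [[0, 0, 0], [0, 0, -3], 8.5]
    - [[0, 0, 0], [0, 0, -4], 8.5]
    - [[0, 0, 0], [0, 0, -3.5], 8.5]
    - [[0, 0, 0], [0, 0, -1.7], 8.5]
    - [[0, 0, 0], [0, 0, 0], 8.5]

```text
clock: 2.1
position: [0.4349, -0.0592, 0.1489]
ee_rot: [-0.002, 0.172, 0.985, 0.0]
contact_force: [1.7, 0.3, 0.0]
width: 0.0852
gripper_force: 0.0
```

```bash
cat > w.py <<'E'
from h import *; import sys
n=sys.argv[1]; cam=sys.argv[2] if len(sys.argv)>2 else 'wrist'
s=manip.get_state(); c=eyes.get_calibration(cam); im=eyes.get_image(cam)
cv2.imwrite(f'pics/{n}.png',im[:,:,::-1]); np.save(f'pics/{n}.npy',c,allow_pickle=True)
print(np.round(s['clock'],2),np.round(s['position'],4),np.round(np.array(c['view']),3).tolist(),np.round(c['camera_matrix'],1).tolist(),c['k1'])
E
python3 w.py w1
```

```text
2.1 [ 0.4349 -0.0592  0.1489] [[0.338, 0.941, -0.001, -0.09], [-0.909, 0.326, -0.259, 0.424], [-0.244, 0.089, 0.966, -0.177], [0.0, 0.0, 0.0, 1.0]] [[277.8, 0.0, 256.1], [0.0, 277.8, 189.5], [0.0, 0.0, 1.0]] -0.006446021915928443
```

View pics/w1.png

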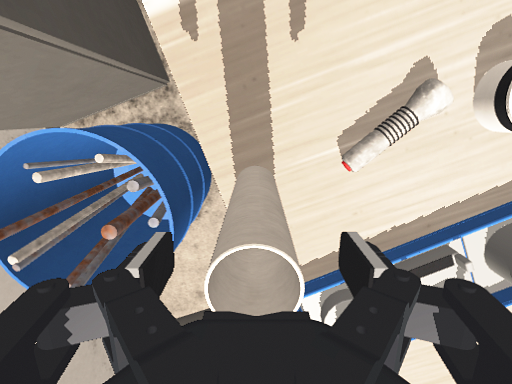

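The tube top sits centred between the fingers at (254,287). The lamp runs from (346,167) to (440,92). Closing on the tube now.

>>> drive_tool:
  rows:
    - [[0, 0, 0], [0, 0, 0], 3.0]
    - [[0, 0, 0], [0, 0, 0], 3.0]
    - [[0, 0, 0], [0, 0, 0], 3.0]
    - [[0, 0, 0], [0, 0, 0], 3.0]
  force: 40

```text
clock: 2.65
position: [0.4369, -0.0595, 0.1511]
ee_rot: [0.001, 0.172, 0.985, 0.0]
contact_force: [0.6, 0.6, 4.8]
width: 0.0409
gripper_force: 40.0
```

```bash
python3 - <<'E'
from h import *
c=np.load('pics/w1.npy',allow_pickle=True).item()
print(np.round(plane(c,[(254,287)],.18)*1000),np.round(plane(c,[(347,166),(440,92)],.0155)*1000))
E
```

```text
[[437. -62. 180.]] [[447.  29.  16.]
 [410. 126.  16.]]
```

>>> drive_tool:
  rows:
    - [[0, 0, 0], [0, 0, 2], 3.0]
    - [[0, 0, 0], [0, 0, 3], 3.0]
    - [[0, 0, 0], [2, 3, 2], 3.0]
    - [[0, 0, 0], [3, 4.5, 0], 3.0]
    - [[0, 0, 0], [3.5, 5, 0], 3.0]
    - [[0, 0, 0], [3.5, 5, 0], 3.0]
    - [[0, 0, 0], [2.5, 4, 0], 3.0]
    - [[0, 0, 0], [1.5, 2.4, 0], 3.0]

```text
clock: 3.65
position: [0.5969, 0.1816, 0.2192]
ee_rot: [-0.001, 0.171, 0.985, -0.0]
contact_force: [-0.2, -1.3, -1.6]
width: 0.0413
gripper_force: 41.1
```

>>> drive_tool:
  rows:
    - [[0, 0, 0], [0, 0, 0], 3.0]

```text
clock: 3.78
position: [0.5967, 0.1812, 0.219]
ee_rot: [-0.001, 0.17, 0.985, -0.0]
contact_force: [-0.2, -0.7, -1.8]
width: 0.0413
gripper_force: 41.2
```

```bash
python3 w.py w2; python3 w.py s2 scene; python3 - <<'E'
import cv2,numpy as np
a=cv2.imread('pics/w2.png');b=cv2.imread('pics/s2.png')[120:300,180:440]
cv2.imwrite('pics/c2.png',np.vstack([cv2.resize(a,(400,300)),cv2.resize(b,(400,277),interpolation=cv2.INTER_CUBIC)]))
E
```

```text
3.78 [0.5967 0.1812 0.219 ] [[0.335, 0.942, -0.002, -0.37], [-0.909, 0.323, -0.262, 0.512], [-0.246, 0.089, 0.965, -0.225], [0.0, 0.0, 0.0, 1.0]] [[277.8, 0.0, 256.1], [0.0, 277.8, 189.5], [0.0, 0.0, 1.0]] -0.006446021915928443
3.82 [0.5958 0.1798 0.2192] [[0.517, -0.856, 0.003, -0.07], [0.581, 0.354, 0.733, -0.422], [-0.628, -0.377, 0.681, -0.79], [0.0, 0.0, 0.0, 1.0]] [[443.5, 0.0, 252.5], [0.0, 443.5, 184.1], [0.0, 0.0, 1.0]] -0.09852227476594734
```

View pics/c2.png

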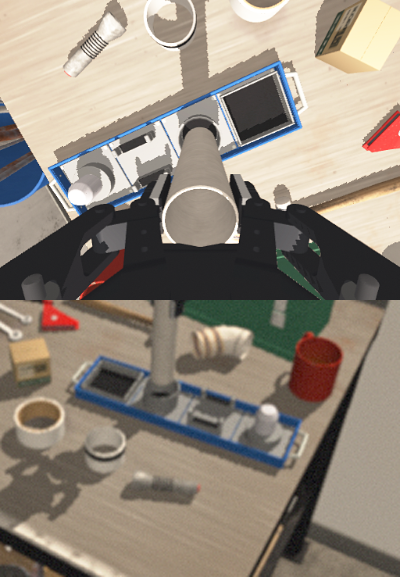

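The tube hangs over the cup mouth (wrist half of the picture, about (200,130)); the wrist and scene views agree. Lowering it.

>>> drive_tool:
  rows:
    - [[0, 0, 0], [0, 0, -2], 3.0]
    - [[0, 0, 0], [0, 0, -2], 3.0]
    - [[0, 0, 0], [0, 0, -1.2], 3.0]
    - [[0, 0, 0], [0, 0, -0.5], 3.0]
    - [[0, 0, 0], [0, 0, -0.3], 3.0]
    - [[0, 0, 0], [0, 0, 0], 3.0]

```text
clock: 4.62
position: [0.5964, 0.1794, 0.1607]
ee_rot: [0.0, 0.172, 0.985, 0.0]
contact_force: [0.5, 0.2, -1.8]
width: 0.0411
gripper_force: 41.2
```

>>> drive_tool:
  rows:
    - [[0, 0, 0], [0, 0, -0.2], 3.0]
    - [[0, 0, 0], [0, 0, -0.1], 3.0]
    - [[0, 0, 0], [0, 0, 0], 3.0]

```text
clock: 5.0
position: [0.5966, 0.1795, 0.1582]
ee_rot: [0.001, 0.171, 0.985, 0.0]
contact_force: [-0.5, -1.0, 2.8]
width: 0.0408
gripper_force: 41.6
```

>>> drive_tool:
  rows:
    - [[0, 0, 0], [0, 0, 0], 5.0]
    - [[0, 0, 0], [0, 0, 0], 6.5]
    - [[0, 0, 0], [0, 0, 0], 8.5]
    - [[0, 0, 0], [0, 0, 0], 8.5]
    - [[0, 0, 0], [0, 0, 2], 8.5]
    - [[0, 0, 0], [0, 0, 4], 8.5]
    - [[0, 0, 0], [0, 0, 3], 8.5]

```text
clock: 5.88
position: [0.5965, 0.1795, 0.2488]
ee_rot: [0.001, 0.172, 0.985, 0.0]
contact_force: [0.0, -0.4, 0.1]
width: 0.0848
gripper_force: 0.0
```

>>> drive_tool:
  rows:
    - [[0, 0, -0.175], [-4, 0.5, 0], 8.5]
    - [[0, 0, -0.175], [-4, 0.5, 0], 8.5]
    - [[0, 0, -0.175], [-4, 0.5, -3], 8.5]
    - [[0, 0, -0.175], [-4, 0.2, -4], 8.5]
    - [[0, 0, -0.175], [0, 0, -3], 8.5]
    - [[0, 0, 0], [0, 0, 0], 8.5]

```text
clock: 6.62
position: [0.4343, 0.1961, 0.1459]
ee_rot: [-0.001, 0.572, 0.82, -0.002]
contact_force: [0.0, -0.2, 0.6]
width: 0.0846
gripper_force: 0.0
```

```bash
python3 w.py w3; python3 w.py t3 top; python3 - <<'E'
import cv2,numpy as np
a=cv2.imread('pics/w3.png');b=cv2.imread('pics/t3.png')[110:250,150:400]
cv2.imwrite('pics/c3.png',np.vstack([a,cv2.resize(b,(512,287),interpolation=cv2.INTER_CUBIC)])[:600])
E
```

```text
6.62 [0.4343 0.1961 0.1459] [[0.938, 0.346, -0.004, -0.474], [-0.335, 0.905, -0.263, -0.022], [-0.087, 0.249, 0.965, -0.295], [0.0, 0.0, 0.0, 1.0]] [[277.8, 0.0, 256.1], [0.0, 277.8, 189.5], [0.0, 0.0, 1.0]] -0.006446021915928443
6.68 [0.4362 0.1965 0.1473] [[0.014, -1.0, -0.018, 0.24], [0.994, 0.012, 0.112, -0.488], [-0.112, -0.019, 0.994, -1.152], [0.0, 0.0, 0.0, 1.0]] [[418.9, 0.0, 255.9], [0.0, 418.9, 196.3], [0.0, 0.0, 1.0]] -0.07573299766947132
```

View pics/c3.png

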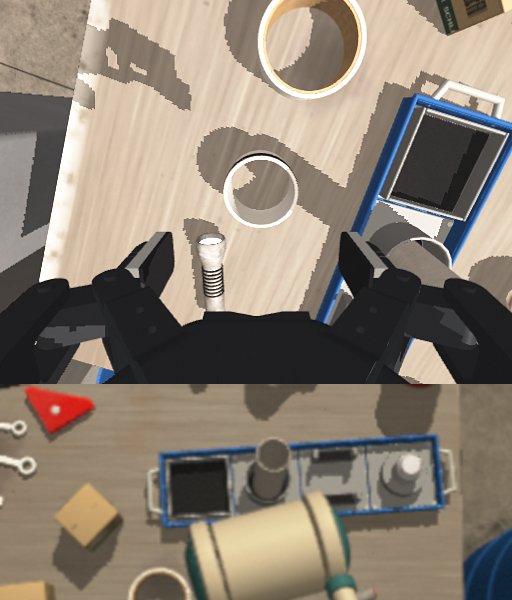

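The tube stands upright in the cup (lower half, (270,470)). The roll's top ring is centred at wrist (260,191) and the lamp head is at (210,243). Measuring the roll from this view before descending.

```bash
python3 - <<'E'
from h import *
c=np.load('pics/w3.npy',allow_pickle=True).item()
P=plane(c,[(260,191),(223,190),(298,190)],.042)*1000;print(np.round(P),np.linalg.norm(P[1]-P[2]))
E
```

```text
[[437. 197.  42.]
 [406. 187.  42.]
 [467. 210.  42.]] 65.79368617553308
```

>>> drive_tool:
  rows:
    - [[0, 0, 0], [0.1, 0, -4], 8.5]
    - [[0, 0, 0], [0, 0, -4], 8.5]
    - [[0, 0, 0], [0, 0, -3], 8.5]
    - [[0, 0, 0], [0, 0, -1.3], 8.5]
    - [[0, 0, 0], [0, 0, 0], 6.0]
    - [[0, 0, 0], [0, 0, 0], 6.0]
    - [[0, 0, 0], [0, 0, 0], 6.0]
    - [[0, 0, 0], [0, 0, 0], 6.0]
  force: 30

```text
clock: 7.72
position: [0.438, 0.1967, 0.0252]
ee_rot: [0.001, 0.573, 0.82, 0.001]
contact_force: [0.4, -0.7, 3.7]
width: 0.065
gripper_force: 33.7
```

>>> drive_tool:
  rows:
    - [[0, 0, 0], [0, 0, 3], 6.0]
    - [[0, 0, 0], [1, -1.5, 4], 6.0]
    - [[0, 0, 0], [3, -3.5, 2], 6.0]
    - [[0, 0, 0], [3.6, -4.5, 0], 6.0]
    - [[0, 0, 0], [3.6, -4.5, 0], 6.0]
    - [[0, 0, 0], [3.4, -3.8, 0], 6.0]
    - [[0, 0, 0], [2, -2.2, 0], 6.0]
    - [[0, 0, 0], [1, -1, 0], 6.0]

```text
clock: 8.72
position: [0.614, -0.0149, 0.1142]
ee_rot: [0.0, 0.573, 0.819, 0.0]
contact_force: [-0.4, 0.3, -0.8]
width: 0.0649
gripper_force: 34.0
```

>>> drive_tool:
  rows:
    - [[0, 0, 0], [0, 0, 0], 6.0]

```text
clock: 8.85
position: [0.6131, -0.0136, 0.1141]
ee_rot: [-0.0, 0.573, 0.82, 0.0]
contact_force: [0.7, 0.8, -0.7]
width: 0.0651
gripper_force: 34.0
```

```bash
python3 w.py w4; python3 w.py s4 scene; python3 - <<'E'
import cv2,numpy as np
a=cv2.imread('pics/w4.png');b=cv2.imread('pics/s4.png')[130:250,240:410]
cv2.imwrite('pics/c4.png',np.vstack([cv2.resize(a,(400,300)),cv2.resize(b,(400,282),interpolation=cv2.INTER_CUBIC)]))
E
```

```text
8.85 [ 0.6131 -0.0136  0.1141] [[0.939, 0.344, -0.0, -0.571], [-0.332, 0.906, -0.263, 0.217], [-0.09, 0.247, 0.965, -0.195], [0.0, 0.0, 0.0, 1.0]] [[277.8, 0.0, 256.1], [0.0, 277.8, 189.5], [0.0, 0.0, 1.0]] -0.006446021915928443
8.9 [ 0.6123 -0.0129  0.1141] [[0.517, -0.856, 0.003, -0.07], [0.581, 0.354, 0.733, -0.422], [-0.628, -0.377, 0.681, -0.79], [0.0, 0.0, 0.0, 1.0]] [[443.5, 0.0, 252.5], [0.0, 443.5, 184.1], [0.0, 0.0, 1.0]] -0.09852227476594734
```

View pics/c4.png

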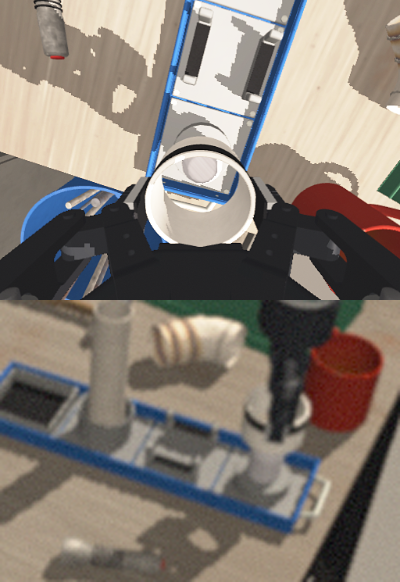

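The hub tip shows through the roll's hole at wrist (202,170) in the 400-px scale. Casting that ray at z = 0.072 to check alignment.

```bash
python3 - <<'E'
from h import *
c=np.load('pics/w4.npy',allow_pickle=True).item()
print(np.round(plane(c,[(258.5,217)],.072)*1000,1), np.round(plane(c,[(201*1.28,195*1.28)],.131)*1000,1))
E
```

```text
[[614.3 -13.5  72. ]] [[611.   -7.4 131. ]]
```

```bash
python3 - <<'E'
from h import *
c=np.load('pics/w4.npy',allow_pickle=True).item()
print(np.round(plane(c,[(257,y) for y in (188,193,198)]+[(186,245),(329,245)],.131)*1000,1))
a=cv2.imread('pics/w4.png')[150:330,160:360]; cv2.imwrite('pics/c4b.png',cv2.resize(a,(660,594),interpolation=cv2.INTER_CUBIC))
E
```

```text
[[600.9  19.6 131. ]
 [601.7  17.6 131. ]
 [602.4  15.5 131. ]
 [580.  -16.4 131. ]
 [640.6   5.8 131. ]]
```

View pics/c4b.png

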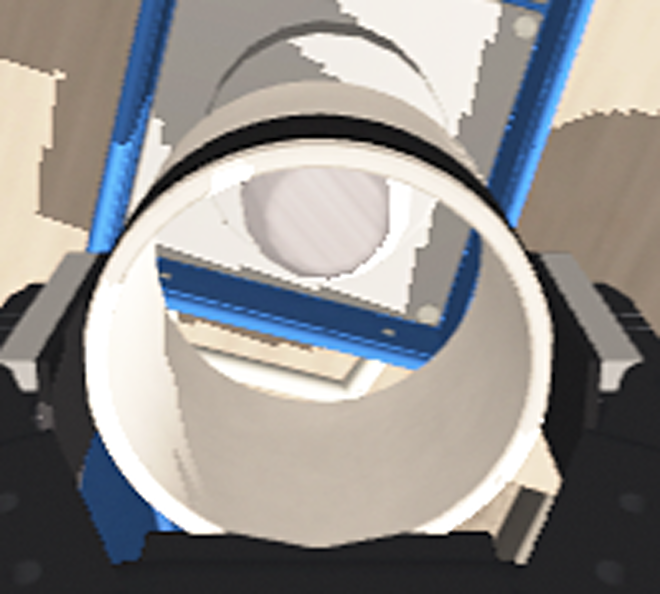

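The upper edge of the roll's top ring is at crop (322,140), which puts its centre at about (613,-14), so it is on the hub axis within 2 mm. Lowering it.

>>> drive_tool:
  rows:
    - [[0, 0, 0], [0.1, 0, -2], 6.0]
    - [[0, 0, 0], [0, 0, -2], 6.0]
    - [[0, 0, 0], [0, 0, -1.2], 6.0]
    - [[0, 0, 0], [0, 0, -0.5], 6.0]
    - [[0, 0, 0], [0, 0, -0.3], 6.0]
    - [[0, 0, 0], [0, 0, -0.15], 6.0]
    - [[0, 0, 0], [0, 0, 0], 6.0]

```text
clock: 9.82
position: [0.6145, -0.0136, 0.0532]
ee_rot: [0.0, 0.573, 0.82, 0.0]
contact_force: [0.1, -0.7, -0.9]
width: 0.0649
gripper_force: 34.0
```

>>> drive_tool:
  rows:
    - [[0, 0, 0], [0, 0, -0.15], 6.0]
    - [[0, 0, 0], [0, 0, -0.1], 6.0]
    - [[0, 0, 0], [0, 0, 0], 6.0]

```text
clock: 10.2
position: [0.6147, -0.0138, 0.0522]
ee_rot: [0.001, 0.573, 0.82, 0.0]
contact_force: [-2.3, 0.3, 9.2]
width: 0.0652
gripper_force: 34.9
```

>>> drive_tool:
  rows:
    - [[0, 0, 0], [0, 0, 0], 7.2]
    - [[0, 0, 0], [0, 0, 0], 8.5]
    - [[0, 0, 0], [0, 0, 0], 8.5]
    - [[0, 0, 0], [0, 0, 3], 8.5]
    - [[0, 0, 0], [0, 0, 5], 8.5]
    - [[0, 0, 0], [-1, 2, 5.5], 8.5]
    - [[0, 0, 0], [-1, 4, 4.5], 8.5]
    - [[0, 0, 0], [-1, 5, 2], 8.5]

```text
clock: 11.2
position: [0.5853, 0.0969, 0.2536]
ee_rot: [0.002, 0.574, 0.819, 0.002]
contact_force: [0.4, 0.6, -0.1]
width: 0.0849
gripper_force: 0.0
```

>>> drive_tool:
  rows:
    - [[0, 0, 0], [-0.5, 5.5, 0], 8.5]
    - [[0, 0, 0], [-0.5, 5.5, 0], 8.5]
    - [[0, 0, 0], [-0.5, 5.5, 0], 8.5]
    - [[0, 0, 0.16], [-0.6, 5.5, 0], 8.5]
    - [[0, 0, 0.16], [-0.6, 5, 0], 8.5]
    - [[0, 0, 0.17], [-0.6, 4, -2], 8.5]
    - [[0, 0, 0], [-0.8, 1.9, -3], 8.5]
    - [[0, 0, 0], [0, 0, 0], 8.5]

```text
clock: 12.2
position: [0.5409, 0.4258, 0.197]
ee_rot: [-0.002, 0.356, 0.935, -0.003]
contact_force: [-0.5, -0.5, -0.1]
width: 0.0845
gripper_force: 0.0
```

```bash
python3 w.py w5; python3 w.py t5 top; python3 - <<'E'
import cv2,numpy as np
a=cv2.imread('pics/w5.png');b=cv2.imread('pics/t5.png')[110:250,150:400]
cv2.imwrite('pics/c5.png',np.vstack([a,cv2.resize(b,(512,287),interpolation=cv2.INTER_CUBIC)])[:600])
E
```

```text
12.2 [0.5409 0.4258 0.197 ] [[0.665, 0.747, -0.007, -0.676], [-0.722, 0.64, -0.262, 0.14], [-0.191, 0.179, 0.965, -0.307], [0.0, 0.0, 0.0, 1.0]] [[277.8, 0.0, 256.1], [0.0, 277.8, 189.5], [0.0, 0.0, 1.0]] -0.006446021915928443
12.25 [0.5424 0.4252 0.199 ] [[0.014, -1.0, -0.018, 0.24], [0.994, 0.012, 0.112, -0.488], [-0.112, -0.019, 0.994, -1.152], [0.0, 0.0, 0.0, 1.0]] [[418.9, 0.0, 255.9], [0.0, 418.9, 196.3], [0.0, 0.0, 1.0]] -0.07573299766947132
```

View pics/c5.png

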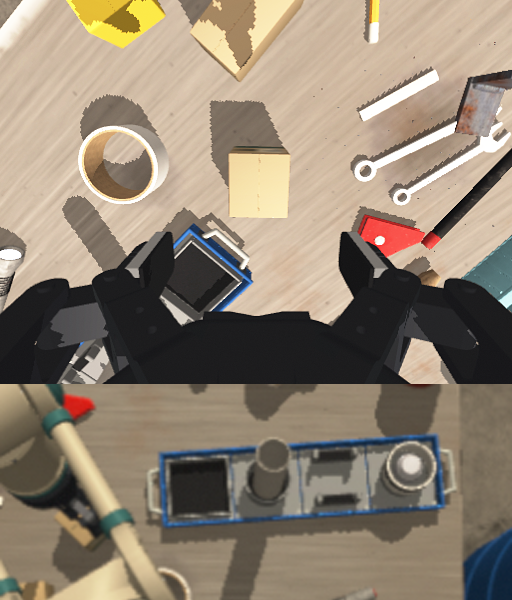

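The roll is down on the spindle (lower half, (410,465)). The carton's top face has corners (229,153), (290,153), (288,218) and (230,217), square to the jaws.

```bash
python3 - <<'E'
from h import *
c=np.load('pics/w5.npy',allow_pickle=True).item()
P=plane(c,[(229,153),(290,153),(288,218),(230,217)],.062)*1000; print(np.round(P,1),P.mean(0),rect(P/1000))
E
```

```text
[[500.1 425.2  62. ]
 [538.9 468.9  62. ]
 [588.6 424.9  62. ]
 [548.5 381.2  62. ]] [544.03513403 425.0446331   62.        ] (array([544.1, 424.8]), 66.4, 59.2, -41.6)
```

>>> drive_tool:
  rows:
    - [[0, 0, 0], [0.2, 0, -5], 8.5]
    - [[0, 0, 0], [0, 0, -5], 8.5]
    - [[0, 0, 0], [0, 0, -4], 8.5]
    - [[0, 0, 0], [0, 0, -2.2], 8.5]
    - [[0, 0, 0], [0, 0, 0], 5.5]
    - [[0, 0, 0], [0, 0, 0], 5.5]
    - [[0, 0, 0], [0, 0, 0], 5.5]
    - [[0, 0, 0], [0, 0, 0], 5.5]
  force: 35

```text
clock: 13.3
position: [0.5463, 0.4257, 0.0401]
ee_rot: [0.001, 0.357, 0.934, 0.001]
contact_force: [0.8, -1.3, 3.4]
width: 0.0596
gripper_force: 41.6
```

>>> drive_tool:
  rows:
    - [[0, 0, 0], [0, 0, 3], 5.5]
    - [[0, 0, -0.12], [0, 0, 3], 5.5]
    - [[0, 0, -0.16], [0.8, -2.5, 1], 5.5]
    - [[0, 0, -0.16], [1, -3.5, 0], 5.5]
    - [[0, 0, -0.16], [1, -3.5, 0], 5.5]
    - [[0, 0, -0.16], [1, -3.2, 0], 5.5]
    - [[0, 0, 0], [0.7, -2.4, 0], 5.5]
    - [[0, 0, 0], [0, 0, 0], 5.5]

```text
clock: 14.3
position: [0.5906, 0.2728, 0.1085]
ee_rot: [0.0, 0.679, 0.734, -0.0]
contact_force: [0.4, -1.1, -3.1]
width: 0.0594
gripper_force: 41.0
```

```bash
python3 w.py w6
```

```text
14.3 [0.5906 0.2728 0.1085] [[0.997, 0.079, 0.0, -0.61], [-0.076, 0.962, -0.264, -0.218], [-0.021, 0.263, 0.965, -0.308], [0.0, 0.0, 0.0, 1.0]] [[277.8, 0.0, 256.1], [0.0, 277.8, 189.5], [0.0, 0.0, 1.0]] -0.006446021915928443
```

View pics/w6.png

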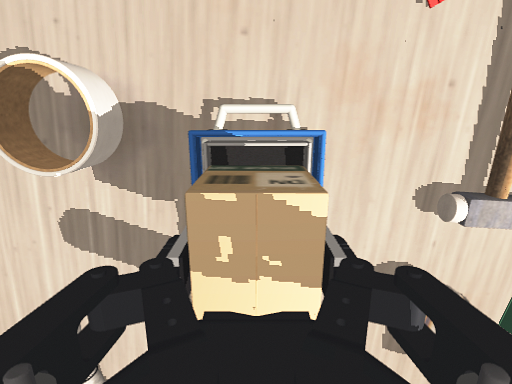

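The carton hangs square over the pocket. The pocket's inner edges are at columns 206 and 311 and its far inner edge is near row 143. Checking these against the computed pocket centre.

```bash
python3 - <<'E'
from h import *
c=np.load('pics/w6.npy',allow_pickle=True).item()
P=plane(c,[(206,144),(311,144)],.025)*1000;print(np.round(P,1))
m=P.mean(0);print('centre',m[:2]-41*np.array([-.08,.997]), 'carton top far edge',np.round(plane(c,[(189,193),(325,193)],.108-.0401+.062)*1000,1))
E
```

```text
[[548.7 313.   25. ]
 [628.9 319.4  25. ]]
centre [592.05902418 275.29819854] carton top far edge [[560.1 304.9 129.9]
 [615.8 309.3 129.9]]
```

>>> drive_tool:
  rows:
    - [[0, 0, 0], [0.1, 0.1, -2], 5.5]
    - [[0, 0, 0], [0, 0, -2], 5.5]
    - [[0, 0, 0], [0, 0, -1], 5.5]
    - [[0, 0, 0], [0, 0, -0.5], 5.5]
    - [[0, 0, 0], [0, 0, -0.3], 5.5]
    - [[0, 0, 0], [0, 0, 0], 5.5]

```text
clock: 15.1
position: [0.5914, 0.2756, 0.0507]
ee_rot: [0.0, 0.678, 0.735, 0.0]
contact_force: [0.0, 0.3, -2.6]
width: 0.0597
gripper_force: 41.1
```

>>> drive_tool:
  rows:
    - [[0, 0, 0], [0, 0, -0.2], 5.5]
    - [[0, 0, 0], [0, 0, -0.1], 5.5]
    - [[0, 0, 0], [0, 0, 0], 5.5]

```text
clock: 15.48
position: [0.5912, 0.2754, 0.0474]
ee_rot: [0.0, 0.678, 0.735, 0.0]
contact_force: [-0.2, 0.0, -2.2]
width: 0.0594
gripper_force: 41.1
```

>>> drive_tool:
  rows:
    - [[0, 0, 0], [0, 0, -0.1], 5.5]
    - [[0, 0, 0], [0, 0, 0], 5.5]

```text
clock: 15.72
position: [0.5913, 0.2755, 0.047]
ee_rot: [0.0, 0.678, 0.735, 0.0]
contact_force: [-1.6, -0.5, 3.4]
width: 0.0598
gripper_force: 41.5
```

>>> drive_tool:
  rows:
    - [[0, 0, 0], [0, 0, 0], 7.2]
    - [[0, 0, 0], [0, 0, 0], 8.5]
    - [[0, 0, 0], [0, 0, 0], 8.5]
    - [[0, 0, 0], [0, 0, 3], 8.5]
    - [[0, 0, 0], [0, 0, 4], 8.5]
    - [[0, 0, 0], [-3, 0, 3], 8.5]
    - [[0, 0, 0], [-5, -1, 0], 8.5]
    - [[0, 0, 0.12], [-4, -4, 0], 8.5]

```text
clock: 16.73
position: [0.47, 0.2262, 0.1468]
ee_rot: [0.0, 0.63, 0.776, 0.001]
contact_force: [1.0, -1.6, 0.1]
width: 0.0851
gripper_force: 0.0
```

>>> drive_tool:
  rows:
    - [[0, 0, 0.125], [-2.5, -5, 0], 8.5]
    - [[0, 0, 0], [-1.8, -5, 0], 8.5]
    - [[0, 0, 0], [0, -3, 0], 8.5]
    - [[0, 0, 0], [0, -1.8, 0], 8.5]
    - [[0, 0, 0], [0, 0, 0], 8.5]

```text
clock: 17.35
position: [0.4283, 0.0766, 0.1465]
ee_rot: [0.0, 0.584, 0.812, 0.0]
contact_force: [0.8, -1.0, 0.3]
width: 0.0851
gripper_force: 0.0
```

```bash
python3 w.py w7; python3 w.py t7 top; python3 - <<'E'
import cv2,numpy as np
a=cv2.imread('pics/w7.png');b=cv2.imread('pics/t7.png')[110:220,150:400]
cv2.imwrite('pics/c7.png',np.vstack([a,cv2.resize(b,(512,225),interpolation=cv2.INTER_CUBIC)])[:600])
E
```

```text
17.35 [0.4283 0.0766 0.1465] [[0.948, 0.318, 0.001, -0.43], [-0.307, 0.914, -0.264, 0.071], [-0.084, 0.25, 0.965, -0.268], [0.0, 0.0, 0.0, 1.0]] [[277.8, 0.0, 256.1], [0.0, 277.8, 189.5], [0.0, 0.0, 1.0]] -0.006446021915928443
17.4 [0.4283 0.0774 0.1464] [[0.014, -1.0, -0.018, 0.24], [0.994, 0.012, 0.112, -0.488], [-0.112, -0.019, 0.994, -1.152], [0.0, 0.0, 0.0, 1.0]] [[418.9, 0.0, 255.9], [0.0, 418.9, 196.3], [0.0, 0.0, 1.0]] -0.07573299766947132
```

View pics/c7.png

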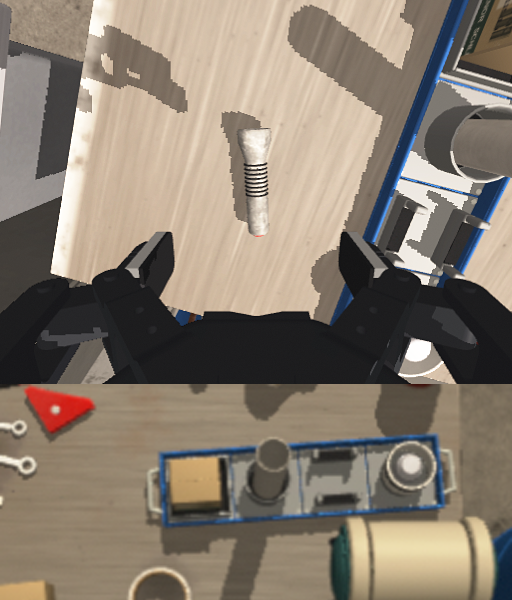

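The carton is down square in the pocket (lower half, (195,483)). The lamp's head end is at (254,131) and its tail end at (259,235), nearly along the tool's x.

```bash
python3 - <<'E'
from h import *
c=np.load('pics/w7.npy',allow_pickle=True).item()
P=plane(c,[(254.5,131),(259,235),(256,180)],.0155)*1000;print(np.round(P,1)); d=P[1]-P[0];print(np.linalg.norm(d),np.degrees(np.arctan2(d[1],d[0])),P[:2].mean(0))
E
```

```text
[[410.5 123.8  15.5]
 [448.   26.3  15.5]
 [426.6  80.1  15.5]]
104.52202641578856 -68.99514671796814 [429.24249887  75.04432966  15.5       ]
```

>>> drive_tool:
  rows:
    - [[0, 0, 0.042], [0, 0, -4], 8.5]
    - [[0, 0, 0], [0, 0, -4], 8.5]
    - [[0, 0, 0], [0, 0, -3.5], 8.5]
    - [[0, 0, 0], [0, 0, -1.7], 8.5]
    - [[0, 0, 0], [0, 0, 0], 6.0]
    - [[0, 0, 0], [0, 0, 0], 4.0]
    - [[0, 0, 0], [0, 0, 0], 1.5]
    - [[0, 0, 0], [0, 0, 0], 1.5]
  force: 35

```text
clock: 18.45
position: [0.4292, 0.0776, 0.0153]
ee_rot: [0.001, 0.566, 0.825, 0.001]
contact_force: [-0.5, 0.6, 4.9]
width: 0.0306
gripper_force: 36.2
```

>>> drive_tool:
  rows:
    - [[0, 0, 0], [0, 0, 0], 1.5]
    - [[0, 0, 0], [0, 0, 0], 1.5]

```text
clock: 18.7
position: [0.4292, 0.0776, 0.0153]
ee_rot: [0.001, 0.566, 0.824, 0.001]
contact_force: [-0.5, 1.9, 7.5]
width: 0.0305
gripper_force: 36.5
```

>>> drive_tool:
  rows:
    - [[0, 0, 0], [0, 0, 3], 1.5]
    - [[0, 0, 0.15], [0, 0, 4], 1.5]
    - [[0, 0, 0.165], [0, 0, 2], 1.5]
    - [[0, 0, 0.165], [0.5, 0, 0], 1.5]
    - [[0, 0, 0.165], [1.5, 0, 0], 1.5]
    - [[0, 0, 0.165], [2.5, 0, 0], 1.5]
    - [[0, 0, 0.165], [3.5, 0.2, 0], 1.5]
    - [[0, 0, 0.165], [4, 0.2, 0], 1.5]

```text
clock: 19.7
position: [0.5485, 0.0814, 0.1044]
ee_rot: [-0.0, 0.029, 1.0, 0.0]
contact_force: [1.1, 0.1, -1.0]
width: 0.0306
gripper_force: 35.5
```

>>> drive_tool:
  rows:
    - [[0, 0, 0.14], [3.5, 0.2, 0], 1.5]
    - [[0, 0, 0], [2.1, 0, 0], 1.5]
    - [[0, 0, 0], [0, 0, 0], 1.5]

```text
clock: 20.08
position: [0.6052, 0.0832, 0.1039]
ee_rot: [0.0, -0.038, 0.999, -0.0]
contact_force: [-0.5, -0.0, -1.1]
width: 0.0305
gripper_force: 35.5
```

```bash
python3 w.py w8
```

```text
20.08 [0.6052 0.0832 0.1039] [[-0.077, 0.997, -0.001, -0.036], [-0.962, -0.075, -0.263, 0.586], [-0.262, -0.019, 0.965, -0.084], [0.0, 0.0, 0.0, 1.0]] [[277.8, 0.0, 256.1], [0.0, 277.8, 189.5], [0.0, 0.0, 1.0]] -0.006446021915928443
```

View pics/w8.png

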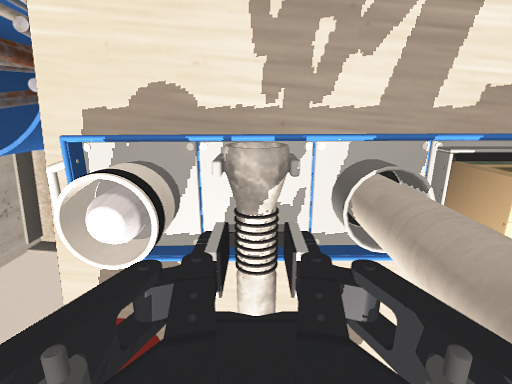

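The lamp axis (column 256) lies midway between the horns at (217,165) and (293,165), so it is lined up with the cradle. Lowering it.

>>> drive_tool:
  rows:
    - [[0, 0, 0], [0, 0, -2], 1.5]
    - [[0, 0, 0], [0, 0, -2], 1.5]
    - [[0, 0, 0], [0, 0, -1], 1.5]
    - [[0, 0, 0], [0, 0, -0.5], 1.5]
    - [[0, 0, 0], [0, 0, -0.3], 1.5]
    - [[0, 0, 0], [0, 0, -0.15], 1.5]
    - [[0, 0, 0], [0, 0, 0], 1.5]

```text
clock: 21.0
position: [0.6044, 0.0835, 0.0451]
ee_rot: [0.0, -0.039, 0.999, 0.0]
contact_force: [0.1, -0.0, -1.3]
width: 0.0307
gripper_force: 35.5
```

>>> drive_tool:
  rows:
    - [[0, 0, 0], [0, 0, -0.15], 1.5]
    - [[0, 0, 0], [0, 0, 0], 1.5]

```text
clock: 21.25
position: [0.6042, 0.0834, 0.0434]
ee_rot: [0.0, -0.039, 0.999, 0.0]
contact_force: [-0.3, 0.6, -1.4]
width: 0.0304
gripper_force: 35.5
```

>>> drive_tool:
  rows:
    - [[0, 0, 0], [0, 0, -0.1], 1.5]
    - [[0, 0, 0], [0, 0, -0.05], 1.5]
    - [[0, 0, 0], [0, 0, 0], 1.5]

```text
clock: 21.62
position: [0.6044, 0.0834, 0.0424]
ee_rot: [0.0, -0.039, 0.999, 0.0]
contact_force: [-1.8, 0.0, 4.4]
width: 0.0305
gripper_force: 36.1
```

>>> drive_tool:
  rows:
    - [[0, 0, 0], [0, 0, 0], 4.0]
    - [[0, 0, 0], [0, 0, 0], 5.5]
    - [[0, 0, 0], [0, 0, 0], 5.5]
    - [[0, 0, 0], [0, 0, 0], 5.5]
    - [[0, 0, 0], [0, 0, 3], 5.5]
    - [[0, 0, 0], [0, 0, 4], 5.5]
    - [[0, 0, 0], [-1, 0, 5], 5.5]
    - [[0, 0, 0], [-3, 0, 5], 5.5]

```text
clock: 22.62
position: [0.5649, 0.0833, 0.2131]
ee_rot: [0.001, -0.038, 0.999, 0.0]
contact_force: [0.3, 0.4, 0.7]
width: 0.0549
gripper_force: 0.0
```

>>> drive_tool:
  rows:
    - [[0, 0, 0], [-5, -1, 3], 5.5]
    - [[0, 0, 0], [-5, -1, 2], 5.5]
    - [[0, 0, 0], [-5, -1, 0], 5.5]
    - [[0, 0, 0], [-5, -2, 0], 5.5]
    - [[0, 0, 0], [-4, -2, 0], 5.5]
    - [[0, 0, 0], [0, 0, 0], 5.5]

```text
clock: 23.38
position: [0.3215, 0.013, 0.2619]
ee_rot: [0.0, -0.037, 0.999, -0.0]
contact_force: [0.4, 0.1, -0.1]
width: 0.0551
gripper_force: 0.0
```

```bash
python3 w.py s9 scene; python3 w.py t9 top; python3 - <<'E'
import cv2,numpy as np
a=cv2.imread('pics/s9.png')[120:290,190:440];b=cv2.imread('pics/t9.png')[110:250,140:400]
cv2.imwrite('pics/c9.png',np.vstack([cv2.resize(a,(460,313),interpolation=cv2.INTER_CUBIC),cv2.resize(b,(460,248),interpolation=cv2.INTER_CUBIC)]))
E
```

```text
23.38 [0.3215 0.013  0.2619] [[0.517, -0.856, 0.003, -0.07], [0.581, 0.354, 0.733, -0.422], [-0.628, -0.377, 0.681, -0.79], [0.0, 0.0, 0.0, 1.0]] [[443.5, 0.0, 252.5], [0.0, 443.5, 184.1], [0.0, 0.0, 1.0]] -0.09852227476594734
23.42 [0.3236 0.0133 0.2622] [[0.014, -1.0, -0.018, 0.24], [0.994, 0.012, 0.112, -0.488], [-0.112, -0.019, 0.994, -1.152], [0.0, 0.0, 0.0, 1.0]] [[418.9, 0.0, 255.9], [0.0, 418.9, 196.3], [0.0, 0.0, 1.0]] -0.07573299766947132
```

View pics/c9.png

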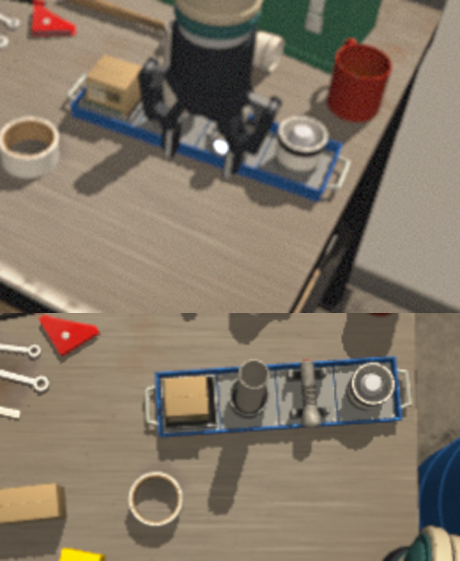

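The top view shows all four parts in place: carton (187,398), tube (250,378), lamp (310,392) and roll (372,385). The plain roll and long carton haven't moved, and the seating heights matched the numbers given.

```bash
python3 -c "
from rig import job; print(job.sign_off())"
```

```text
the job is handed in; nothing more can be done
None
```

The blue caddy is made up and handed in after about 23 s of robot time: tube in the cup, banded roll on the spindle, small carton in the pocket and lamp in the cradle, each lowered until it touched its seat, with the look-alikes left where they were.

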